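Rack the rinsed filter plates and hold the air valve open

ROBOT

A 6-joint arm with a two-finger parallel gripper is mounted at the origin on the work surface. World frame = base frame: x ahead of the robot, y to its left, z up, the work surface at z = 0. Lengths are in m, angles in rad, forces in N, time in s.
With the tool pointing down it reaches from about 0.35 to 0.8 m from the base axis. Payload 7.3 kg.
Tool frame: the origin (TCP) lies between the finger pads; the fingertips stand 25 mm ahead of it and the grasp point (between the pads) lies 6 mm ahead of it (r.tip_extent is the distance from the TCP to the fingertips, in m); z points along the fingers, y is the direction in which the jaws open and shut (so a half turn about z gives the same grasp; the last joint's range is limited). The gripper opens to 85 mm and grips with 20 to 120 N. Pads are 22 mm wide; open, the fingers measure 114 mm over their backs; the gripper's body (76 mm by 85 mm) begins 54 mm behind the grasp point. The pads swing forward as they close: fully open they stand 13 mm farther back than shut.
Start: joints at [0.981, 0.342, 1.524, -0, 1.275, -0.146], TCP at [0.225, 0.474, 0.256] pointing down, gripper open.
Joint ranges: [-2.53, 2.53], [-0.77, 2.02], [0.04, 2.7], [-1, 4.14], [0.28, 2.66], [-3.11, 3.11]. Speed limits (rad/s): [2.57, 2.57, 3.14, 3.14, 3.14, 3.14].

INTERFACE

Orientations are given as a unit quaternion [x, y, z, w].
In Python, from workcell import r, command_gripper, optics gives the robot as it stands. The module is installed in compiled form; this text tells all that it offers. Calls block until the motion is done:
- r.reach(position, orientation): joint-space move of the TCP to a pose.
- r.move_straight(position, orientation=None, speed=0.15, max_force=None): straight line of the TCP; orientation=None keeps the orientation; speed is the mean speed in m/s. With max_force (N) it stops when the force on the tool has changed by that much, and returns True; else False.
- r.movej(angles): joint-space move.
- command_gripper(opening, force=None): finger opening in m; force is the grip in N (None keeps the last); returns when the fingers have stopped.
- r.hold(seconds).
- r.solve_ik(position, orientation): joint angles nearest the present ones, or None.
- r.read_state(): the state.
- optics.get_image(name): name is "scene" or "side" or "wrist"; returns (picture, depth): 400x640x3 uint8, red, green, blue; 400x640 float32, m along the optical axis (not along the pixel's ray), 0 where there is no reading.
- optics.camera_model(name): a dict with "K" (3x3 intrinsics, pixels), "k1" (the pictures are not rectified: a ray, as slopes to the right and down, at radius r is drawn at 1 + k1 r^2 times it, then the intrinsics apply), "R" (3x3) and "t" (3): a world point X has camera coordinates R X + t; the wrist camera has in their place "tool_from_camera" (4x4, takes a point from camera to tool coordinates, whose origin is the TCP and whose axes are the flange's). Camera axes: x right, y down, z forward; pixel columns grow to the right and rows downward; lengths in m; the calibration is good to about 2 mm. A picture is of the moment at which its call begins: read the wrist's pose just before it. camera_model takes no time and is no camera call.
A pose or a line that the arm cannot do raises r.PlanningError and nothing moves.
- r.finish_job(): hands the job in, once; it reports no verdict.
The state is a dict: "time_s": time; "joint_positions": joint angles; "dq": joint speeds; "tau": joint torques, N m; "eef_pos": TCP position; "eef_rot": TCP orientation; "contact_force": force on the tool from outside, world axes, zero at the start; "torque": the same for the moment, N m; "grip_width": finger opening in m.
Only numpy, scipy, OpenCV 4.12 (cv2) and the standard library are available. Lean on these libraries where they do the work, as an engineer would, in place of code of your own. Each camera call takes 0.05 s, during which the arm holds its last target. There are 200 camera calls.

TASK

Lift the two white, blue-framed filter plates out of the blue caddy and stand each on edge, fully down, in a free slot of the white drying rack; lower them in rather than dropping them, and leave the brown fouled plate, the plate already in the rack and the other things on the bench where they are. With both plates racked and let go, flip the yellow safety catch of the air valve all the way over to its other side, then pull the lever by its red grip towards the robot as far as it goes and hold it there: it springs shut when let go, so finish while still holding it open.

Things in the scene. Friction and masses are not known exactly. Their poses are not given: they have to be found in the camera images.
- station: Drying station fixed to the bench: steel drip tray 250 x 340 x 6 mm with the white slotted rack (centre at y +75 mm), a low air bar (y -10 mm, top 73 mm above the bench) and the air valve (y -115 mm; head 84 x 78 mm, its top 110 mm above the bench). Origin: centre of the tray's underside. x points away from the robot, y left, z up; it is turned up to 0.2 rad about z.
- slot_1 (a point): Slot 1 of 4 (nearest the robot): centre of its floor, 22 mm above the bench, axes as the station. Slots: 42 mm apart along x, 14 mm wide in x, cut in two white toothed rails 12 mm thick at y -42 and +42 mm; sides straight for 30 mm, then sloped up to tooth points 44 mm above the floor. A plate stands with its thickness along x, its width along y.
- slot_2 (a point): Slot 2 of 4 (next): centre of its floor, 22 mm above the bench, axes as the station. Slots: 42 mm apart along x, 14 mm wide in x, cut in two white toothed rails 12 mm thick at y -42 and +42 mm; sides straight for 30 mm, then sloped up to tooth points 44 mm above the floor. A plate stands with its thickness along x, its width along y.
- slot_3 (a point): Slot 3 of 4 (next): centre of its floor, 22 mm above the bench, axes as the station. Slots: 42 mm apart along x, 14 mm wide in x, cut in two white toothed rails 12 mm thick at y -42 and +42 mm; sides straight for 30 mm, then sloped up to tooth points 44 mm above the floor. A plate stands with its thickness along x, its width along y.
- slot_4 (a point): Slot 4 of 4 (farthest, taken by dry_plate): centre of its floor, 22 mm above the bench, axes as the station. Slots: 42 mm apart along x, 14 mm wide in x, cut in two white toothed rails 12 mm thick at y -42 and +42 mm; sides straight for 30 mm, then sloped up to tooth points 44 mm above the floor. A plate stands with its thickness along x, its width along y.
- caddy: Blue plastic caddy with two grey toothed rails, 190 x 130 mm, fixed on the bench left of the station. Origin: centre of its underside; three slots at x -48, 0 and +48 mm in its frame, 14 mm wide, floor 22 mm and tooth points 69 mm above the bench. The three plates stand in them, thickness along the caddy's x, in any order.
- plate_a: Rinsed filter plate: off-white ceramic with a blue plastic frame, 8 mm thick (its x), 110 mm wide (its y), 85 mm tall (its z), about 0.15 kg (0.10 to 0.20). Stands on edge in the caddy. Origin: centre of its lower edge. Can be pinched across its 8 mm thickness from above at the middle of its top edge.
- plate_b: The second rinsed filter plate, same as plate_a. Stands on edge in another slot of the caddy.
- fouled_plate: A brown, dark-framed plate of the same size that still has to be washed: stays in the caddy.
- dry_plate: A white, blue-framed plate of the same size that already stands in slot_4 of the rack: stays there.
- catch_angle (a joint): Safety catch of the valve, rad: 0 = closed, its yellow bar lying level across the front of the lever so that the lever cannot be pulled; grows as the free (left, +y) end is swung up and over to the right; 2.6 = stop, bar over on the right side of the valve. Bar 88 mm long, 6 x 12 mm. Swings freely, falls to whichever side of upright (1.57) it is on.
- catch: The yellow safety catch (bar and finger pin). Origin: point on the catch's hinge axis (which runs along the station's x), 138 mm above the bench, right of the lever, level with the point catch_pin when closed; its y points along the bar to the pin.
- catch_pin (a point): Yellow finger pin at the free end of the catch bar: a round rod 10 mm thick, 52 mm long, lying along x (the station's) on the robot's side of the bar, 82 mm from the hinge axis. This point: middle of the rod. Closed, it lies 138 mm above the bench, 52 mm left (+y) of the lever. Can be pinched from above across y and carried round the hinge, turning in the fingers.
- lever_angle (a joint): Valve lever, rad: 0 = shut, leaning 0.35 rad away from the robot; grows as it is pulled towards the robot (the station's -x), up to its stop at 0.6, 0.25 rad past upright. A spring returns it: the pull at the grip rises from about 3.4 N to about 6.7 N at the stop.
- lever: The valve lever: steel rod 10 mm thick with the red crossbar grip. Origin: point on the lever's hinge axis (along the station's y) in the lever's middle plane, 98 mm above the bench.
- grip (a point): Red crossbar grip on top of the lever: a round bar 28 mm thick and 40 mm long, lying along the station's y. This point: its centre, 125 mm from the lever's hinge axis (215 mm above the bench when shut). It can be pinched from above, front and back (across x), and carried along the arc, turning in the fingers.
- wash_bottle: White wash bottle with red cap, 68 mm thick, 170 mm tall, standing beyond the station: leave alone.
- sample_bottle: Amber sample bottle, 60 mm thick, 120 mm tall, standing beyond the caddy: leave alone.
- beaker: Glass beaker, 70 mm wide, 95 mm tall, standing to the right beyond the valve: leave alone.
- wrench: Steel wrench, 180 mm long, lying at the right: leave alone.
- meter: Grey hand-held meter, 75 x 160 x 28 mm, lying at the right: leave alone.
There are look-alikes about, which are no part of the job. What is shaped like the plate_b but pink is not meant. Leave any green look-alike of the plate_a alone.

How it is judged:
On the way, in this order (a step that is already met when the one before it is completed fails the run):
1. both white plates from the caddy stand on edge, fully down in slots of the rack, and are let go (z of plate_a in the frame of station between 0.018 and 0.027 m and x of plate_a in the frame of station between -0.075 and 0.075 m and y of plate_a in the frame of station between 0.055 and 0.095 m and angle between each of plate_a, plate_b's own z axis and vertical below 0.15 rad and angle between the x axis of each of plate_a, plate_b and the x axis of station, either way round below 0.15 rad and z of plate_b in the frame of station between 0.018 and 0.027 m and x of plate_b in the frame of station between -0.075 and 0.075 m and y of plate_b in the frame of station between 0.055 and 0.095 m and contact force between the fingers and plate_a below 0.3 N and contact force between the fingers and plate_b below 0.3 N), for 0.2 s.
2. the safety catch is flipped over (at least 2.0 of 2.6 rad) while the lever is still shut (value of joint catch_angle above 2 rad and value of joint lever_angle below 0.12 rad), for 0.2 s.
3. the lever is pulled (at least 0.5 of 0.6 rad) and held with the fingers for a second (value of joint lever_angle above 0.5 rad and contact force between the fingers and lever above 1 N), for 1 s.
At the end, for the whole second after the job is handed in: Fingers hold the lever (over 1 N) with the lever at 0.5 of 0.6 rad or more; catch over 2.0 rad; both plates let go, at rest, upright and square within 0.15 rad in rack slots, within 5 mm of the slot floor and 20 mm of its middle; bystanders not moved (plates 20 mm, others 30 mm) (all of step 1 and all of step 3 and value of joint catch_angle above 2 rad and linear speed of each of plate_a, plate_b below 0.02 m/s and distance of each of wash_bottle, sample_bottle, beaker, wrench, meter from where it was at the start of the episode below 0.03 m and distance of each of fouled_plate, dry_plate from where it was at the start of the episode below 0.02 m); the arm keeps its last pose, push and grip.
It fails at once if the lever is forced past the closed catch (value of joint lever_angle above 0.15 rad and value of joint catch_angle below 1 rad).
It fails at once if a white plate is dropped (falls unheld faster than 0.6 m/s, some 20 mm of free fall) ((linear speed of plate_a above 0.6 m/s and contact force between the fingers and plate_a below 0.1 N) or (linear speed of plate_b above 0.6 m/s and contact force between the fingers and plate_b below 0.1 N)).
It fails at once if the brown plate in the caddy or the plate already in the rack is moved by more than 20 mm (distance of any of fouled_plate, dry_plate from where it was at the start of the episode above 0.02 m).
It fails at once if a bottle, the beaker, the wrench or the meter is moved by more than 30 mm (distance of any of wash_bottle, sample_bottle, beaker, wrench, meter from where it was at the start of the episode above 0.03 m).
It also fails if it takes over 72 s, if anything falls off the work surface, if the arm or the gripper's body presses on something with over 40 N, if the wrist force passes 120 N, or if a joint passes its speed limit or range.

## Working session

There is one attempt and no reset: what is moved stays moved. The work goes in short steps, each a Python script; the robot and the scene stay as the last script left them, time stands still between calls to the robot, and variables do not carry over. Pictures are saved under pics/ and viewed, about 8 in all and at most 12, crops included, and the job is handed in when it is done.

```bash
mkdir -p pics; python3 - <<'E'
from workcell import r, optics
import cv2, numpy as np
for n in ("scene","side","wrist"):
    s=r.read_state(); im,d=optics.get_image(n); m=optics.camera_model(n)
    np.savez(f"pics/{n}0.npz",im=im,d=d)
    cv2.imwrite(f"pics/{n}0.png",im[:,:,::-1])
    print(n,{k:np.round(v,3).tolist() for k,v in m.items()}, (d>0).mean())
print(s["eef_rot"],s["time_s"])
E
```

```text
scene {'K': [[378.326, 0.0, 320.721], [0.0, 378.326, 202.801], [0.0, 0.0, 1.0]], 'k1': 0.013, 'R': [[-0.666, 0.746, 0.011], [0.643, 0.581, -0.498], [-0.378, -0.325, -0.867]], 't': [0.37, -0.259, 1.387]} 0.99584765625
side {'K': [[403.697, 0.0, 324.838], [0.0, 403.697, 195.887], [0.0, 0.0, 1.0]], 'k1': -0.045, 'R': [[0.999, -0.046, -0.004], [-0.036, -0.708, -0.705], [0.03, 0.704, -0.709]], 't': [-0.522, 0.1, 1.367]} 0.99586328125
wrist {'K': [[340.926, 0.0, 320.711], [0.0, 340.926, 201.646], [0.0, 0.0, 1.0]], 'k1': -0.002, 'tool_from_camera': [[0.001, -0.946, -0.325, 0.084], [1.0, 0.001, 0.0, -0.001], [0.0, -0.325, 0.946, -0.119], [0.0, 0.0, 0.0, 1.0]]} 0.99595703125
[ 2.20092188e-01  9.75478836e-01 -6.41594764e-04 -2.40676203e-04] 0.1
```

View pics/scene0.png

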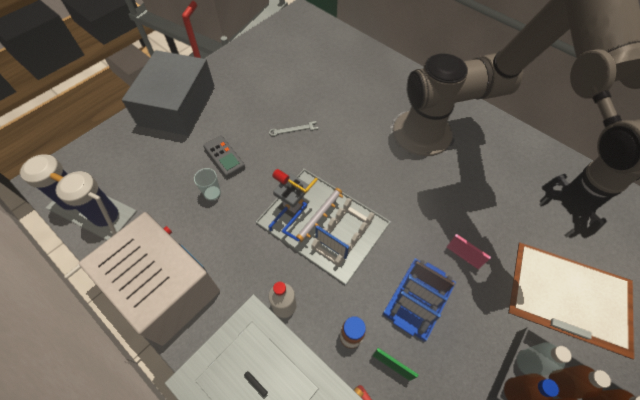

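View pics/side0.png

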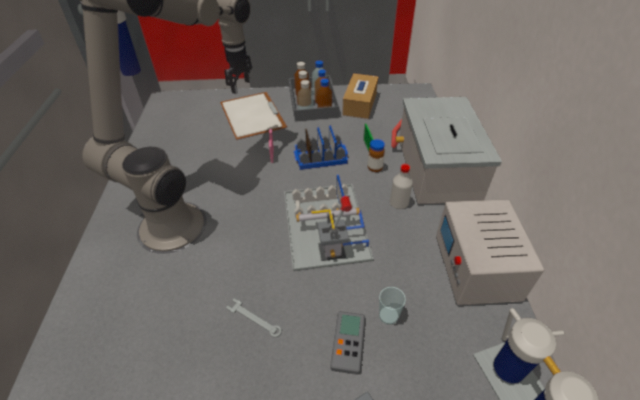

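The scene view shows the caddy at about (420,298), brown plate nearest the robot at (433,275), and the station at about (325,223), with the dry plate in its rack, the red grip at (281,176) and the yellow catch at (300,188). The side view shows the same. Next I deproject these.

```bash
cat > h.py <<'E'
from workcell import r, optics, command_gripper
import cv2, numpy as np
from scipy.spatial.transform import Rotation as Ro
def cloud(n, im, d, st=None):
    """world point of each pixel (400x640x3)"""
    m=optics.camera_model(n); K=m["K"]
    u,v=np.meshgrid(np.arange(640.),np.arange(400.))
    x=(u-K[0,2])/K[0,0]; y=(v-K[1,2])/K[1,1]
    rd=np.hypot(x,y); q=rd.copy()
    for _ in range(6): q=rd/(1+m["k1"]*q*q)
    s=np.where(rd>0,q/np.maximum(rd,1e-9),1); P=np.stack([x*s*d,y*s*d,d],-1)
    if "R" in m: return (P-m["t"])@np.array(m["R"])
    T=np.array(m["tool_from_camera"]); P=P@T[:3,:3].T+T[:3,3]
    return P@Ro.from_quat(st["eef_rot"]).as_matrix().T+st["eef_pos"]
def shot(n,tag=None):
    st=r.read_state(); im,d=optics.get_image(n)
    if tag: cv2.imwrite(f"pics/{tag}.png",im[:,:,::-1]); np.savez(f"pics/{tag}.npz",im=im,d=d,p=st["eef_pos"],q=st["eef_rot"])
    P=cloud(n,im,d,st); P[d<=0]=np.nan
    return im,P,cv2.cvtColor(im,cv2.COLOR_RGB2HSV)
def down(a):
    """tool down, jaws (tool y) along world direction a (angle about z)"""
    y=np.array([np.cos(a),np.sin(a),0]); z=np.array([0,0,-1.]); x=np.cross(y,z)
    return Ro.from_matrix(np.stack([x,y,z],1)).as_quat()
E
python3 - <<'E'
from h import *
for n in ("scene","side"):
    f=np.load(f"pics/{n}0.npz"); im,d=f["im"],f["d"]; P=cloud(n,im,d); P[d<=0]=np.nan
    H,S,V=cv2.split(cv2.cvtColor(im,cv2.COLOR_RGB2HSV))
    def rep(nm,mask):
        c,l,st,ce=cv2.connectedComponentsWithStats(mask.astype(np.uint8),connectivity=8)
        for i in range(1,c):
            if st[i,4]>15:
                p=P[l==i]; p=p[np.isfinite(p[:,2])]
                print(n,nm,st[i].tolist(),"med",np.median(p,0).round(3),"lo",np.percentile(p,3,0).round(3),"hi",np.percentile(p,97,0).round(3))
    R=(P[...,0]>.2)&(P[...,0]<.8)&(P[...,1]>-.35)&(P[...,1]<.5)&(P[...,2]<.3)
    rep("blue",R&(H>105)&(H<128)&(S>130)&(V>60))
    rep("red",R&((H<6)|(H>174))&(S>160)&(V>90))
    rep("yel",R&(H>20)&(H<32)&(S>150)&(V>90))
    # tray: 6 mm high, light
    t=R&(P[...,2]>.001)&(P[...,2]<.013)&(S<60)&(V>120)
    c,l,st,ce=cv2.connectedComponentsWithStats(cv2.morphologyEx(t.astype(np.uint8),cv2.MORPH_CLOSE,np.ones((3,3))))
    i=1+st[1:,4].argmax(); p=P[l==i][:,:2].astype(np.float32); p=p[np.isfinite(p[:,0])]
    print(n,"tray",st[i],cv2.minAreaRect(p),)
E
```

```text
scene blue [283, 202, 24, 39, 134] med [ 0.601 -0.08   0.056] lo [ 0.531 -0.092  0.051] hi [ 0.642 -0.027  0.066]
scene blue [269, 208, 17, 20, 38] med [ 0.626 -0.125  0.039] lo [ 0.58  -0.131  0.034] hi [ 0.653 -0.121  0.043]
scene blue [316, 227, 32, 22, 59] med [0.579 0.053 0.108] lo [0.573 0.01  0.104] hi [0.585 0.11  0.11 ]
scene blue [384, 264, 37, 71, 652] med [0.594 0.329 0.008] lo [0.479 0.274 0.002] hi [0.624 0.382 0.029]
scene blue [427, 264, 18, 12, 56] med [0.425 0.329 0.025] lo [0.418 0.303 0.022] hi [0.431 0.354 0.029]
scene blue [415, 280, 37, 20, 114] med [0.516 0.36  0.106] lo [0.449 0.31  0.004] hi [0.525 0.396 0.11 ]
scene blue [402, 291, 43, 25, 165] med [0.564 0.354 0.105] lo [0.507 0.303 0.004] hi [0.576 0.403 0.11 ]
scene blue [344, 317, 21, 22, 370] med [0.731 0.263 0.12 ] lo [0.708 0.241 0.117] hi [0.752 0.285 0.124]
scene blue [421, 321, 14, 19, 81] med [0.584 0.409 0.011] lo [0.559 0.403 0.002] hi [0.608 0.414 0.038]
scene red [273, 169, 15, 14, 118] med [ 0.581 -0.128  0.228] lo [ 0.568 -0.146  0.219] hi [ 0.59  -0.112  0.231]
scene red [274, 282, 12, 13,
[... 732 characters left out ...]
[0.619 0.387 0.049]
side blue [337, 176, 7, 19, 31] med [0.575 0.064 0.108] lo [0.569 0.013 0.104] hi [0.581 0.102 0.111]
side blue [360, 213, 4, 14, 29] med [ 0.637 -0.063  0.057] lo [ 0.634 -0.083  0.051] hi [ 0.641 -0.039  0.065]
side red [401, 164, 8, 8, 55] med [0.786 0.061 0.169] lo [0.776 0.053 0.16 ] hi [0.798 0.077 0.174]
side red [341, 197, 10, 13, 101] med [ 0.574 -0.144  0.227] lo [ 0.564 -0.154  0.214] hi [ 0.585 -0.121  0.231]
side yel [312, 210, 22, 18, 70] med [ 0.531 -0.095  0.143] lo [ 0.483 -0.155  0.133] hi [ 0.54  -0.088  0.148]
side tray [ 283  188   53   81 1530] ((0.4200321435928345, -0.036361902952194214), (0.12944218516349792, 0.3675902783870697), 20.69794273376465)
```

```bash
python3 - <<'E'
from h import *
for tag,p in (("w_station",[0.51,0.02,0.33]),("w_caddy",[0.53,0.345,0.30])):
    r.reach(p,down(0)); r.hold(0.2); im,P,h=shot("wrist",tag); H,S,V=cv2.split(h)
    R=(P[...,0]>.2)&(P[...,0]<.7)&(P[...,1]>-.35)&(P[...,1]<.5)&(P[...,2]<.3)
    def rep(nm,mask,fit=True):
        c,l,st,ce=cv2.connectedComponentsWithStats(mask.astype(np.uint8),connectivity=8)
        for i in range(1,c):
            if st[i,4]>60:
                p=P[l==i]; m=cv2.minAreaRect(p[:,:2].astype(np.float32))
                print(tag,nm,st[i].tolist(),"med",np.median(p,0).round(4),"rect",np.round(m[0],4),np.round(m[1],4),round(m[2],2))
    rep("bluetop",R&(H>100)&(H<130)&(S>110)&(V>50)&(P[...,2]>.095)&(P[...,2]<.118))
    rep("anytop",R&(P[...,2]>.098)&(P[...,2]<.116))
    rep("caddy",R&(H>100)&(H<130)&(S>110)&(P[...,2]<.03)&(P[...,1]>.2))
    rep("red",R&((H<6)|(H>174))&(S>160)&(V>80)&(P[...,2]>.12))
    rep("yel",R&(H>20)&(H<32)&(S>150)&(V>80)&(P[...,2]>.1))
print(r.read_state()["time_s"])
E
```

```text
w_station bluetop [383, 76, 10, 110, 732] med [0.5752 0.0649 0.1083] rect [0.5755 0.0587] [0.008  0.1074] 5.85
w_station anytop [381, 75, 13, 112, 1009] med [0.5749 0.0629 0.1081] rect [0.5757 0.0587] [0.0085 0.1097] 5.87
w_station anytop [308, 264, 75, 63, 1763] med [ 0.5627 -0.1168  0.1111] rect [ 0.5395 -0.1343] [0.0827 0.0784] 6.02
w_station anytop [308, 282, 37, 49, 1227] med [ 0.5132 -0.1425  0.1115] rect [ 0.5158 -0.142 ] [0.0371 0.0675] 6.65
w_station red [377, 350, 36, 50, 1096] med [ 0.5729 -0.1265  0.2285] rect [ 0.5738 -0.1302] [0.0263 0.0392] 4.44
w_station yel [291, 273, 61, 68, 779] med [ 0.5301 -0.0884  0.1444] rect [ 0.5295 -0.1141] [0.0479 0.1084] 38.7
w_caddy bluetop [349, 111, 21, 115, 958] med [0.5662 0.3547 0.1083] rect [0.5667 0.35  ] [0.008  0.1096] 7.99
w_caddy bluetop [297, 122, 25, 112, 935] med [0.5184 0.347  0.1083] rect [0.5193 0.3407] [0.0081 0.1083] 8.0
w_caddy bluetop [353, 361, 7, 19, 103] med [0.5706 0.1102 0.1077] rect [0.5711 0.1066] [0.0072 0.0162] 2.09
w_caddy anytop [349, 111, 21, 115, 1029] med [0.5659 0.3549 0.1083] rect [0.5667 0.35  ] [0.00
[... 400 characters left out ...]
.0082] rect [0.5144 0.3961] [0.1951 0.0191] 7.88
w_caddy caddy [360, 124, 43, 66, 2101] med [0.6048 0.3496 0.0081] rect [0.6052 0.3456] [0.0482 0.0779] 8.22
w_caddy caddy [311, 127, 42, 61, 1854] med [0.5439 0.3411 0.0075] rect [0.5433 0.3429] [0.0421 0.0709] 7.96
w_caddy caddy [270, 137, 37, 56, 1456] med [0.4902 0.3334 0.0074] rect [0.4903 0.333 ] [0.0346 0.0659] 8.11
w_caddy caddy [220, 146, 37, 60, 1433] med [0.4304 0.3257 0.0148] rect [0.4307 0.3231] [0.0284 0.0713] 7.96
w_caddy caddy [344, 196, 13, 15, 63] med [0.5695 0.2849 0.0256] rect [0.5659 0.2846] [0.0149 0.0268] 0.64
w_caddy caddy [321, 201, 16, 13, 69] med [0.5351 0.2805 0.0258] rect [0.5368 0.2805] [0.0111 0.0215] 60.28
3.8417
```

View pics/w_station.png

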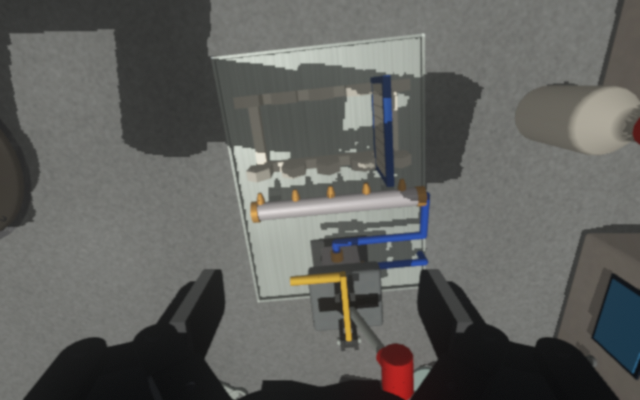

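View pics/w_caddy.png

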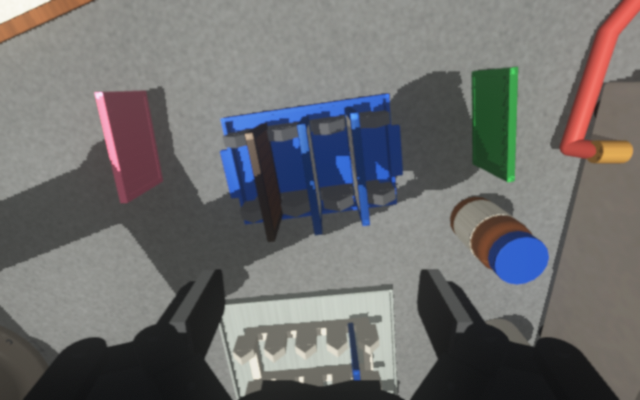

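Station view: rack with the dry plate at (383,130) in the farthest slot, yellow pin at (310,280) and red grip at (397,370). Caddy view: the brown plate is in the nearest slot (265,185) and the two white plates are at (310,178) and (358,168). The pink and green look-alikes stand outside the caddy. Before placing, I refine the station frame from the rack teeth while picking the far plate.

```bash
python3 - <<'E'
from h import *
yaw=0.103; c,s=np.cos(yaw),np.sin(yaw); Rs=np.array([[c,-s],[s,c]])
o=np.array([.5757,.0587])-Rs@[.063,.075]; print("origin from dry plate",o)
for tag in ("w_station","w_caddy"):
    f=np.load(f"pics/{tag}.npz"); P=cloud("wrist",f["im"],f["d"],dict(eef_pos=f["p"],eef_rot=f["q"]))
    P[f["d"]<=0]=np.nan
    Q=P.copy(); Q[...,:2]=(P[...,:2]-o)@Rs
    for z0,z1 in ((.058,.07),(.04,.056)):
        m=(abs(Q[...,0])<.11)&(Q[...,1]>.02)&(Q[...,1]<.13)&(Q[...,2]>z0)&(Q[...,2]<z1)
        cc,l,st,ce=cv2.connectedComponentsWithStats(m.astype(np.uint8))
        for i in range(1,cc):
            if st[i,4]>12:
                p=Q[l==i]; print(tag,z0,st[i,4],"x",np.percentile(p[:,0],[3,50,97]).round(4),"y",np.percentile(p[:,1],[3,50,97]).round(4))
    m=(abs(Q[...,0])<.15)&(abs(Q[...,1])<.2)&(Q[...,2]>.003)&(Q[...,2]<.009); p=Q[m]
    print(tag,"tray",np.percentile(p,[.5,99.5],0).round(4).tolist())
    for nm,z in (("bar",(.066,.078)),("head",(.106,.115))):
        m=(abs(Q[...,0])<.12)&(Q[...,1]>-.16)&(Q[...,1]<.015)&(Q[...,2]>z[0])&(Q[...,2]<z[1])
        if m.sum()>20: print(nm,np.percentile(Q[m],[2,50,98],0).round(4).tolist())
E
python3 - <<'E'
from h import *
q=down(0.140); p=np.array([.5667,.350])
command_gripper(0.036,40)
r.reach([*p,.18],q); r.move_straight([*p,.098],speed=.08)
command_gripper(0.0,40); s=r.read_state(); print(s["grip_width"],s["eef_pos"],s["contact_force"],s["time_s"])
r.move_straight([*p,.235],speed=.12); s=r.read_state(); print(s["grip_width"],s["contact_force"],s["time_s"])
E
```

```text
origin from dry plate [ 0.52074524 -0.02238005]
w_station 0.058 163 x [0.059  0.06   0.0603] y [0.0243 0.076  0.1269]
w_station 0.058 179 x [0.0767 0.083  0.093 ] y [0.1126 0.118  0.1235]
w_station 0.058 193 x [0.0331 0.0413 0.0509] y [0.1126 0.1182 0.1235]
w_station 0.058 194 x [-0.0088  0.0003  0.009 ] y [0.1126 0.1181 0.1234]
w_station 0.058 193 x [-0.0507 -0.041  -0.0327] y [0.1127 0.1181 0.1234]
w_station 0.058 190 x [-0.0925 -0.082  -0.0747] y [0.1127 0.118  0.1234]
w_station 0.058 153 x [0.0771 0.0836 0.0924] y [0.0287 0.0347 0.0399]
w_station 0.058 167 x [0.0334 0.0414 0.0508] y [0.0286 0.0348 0.0399]
w_station 0.058 170 x [-0.0084  0.0003  0.0089] y [0.0287 0.0347 0.0399]
w_station 0.058 170 x [-0.0507 -0.041  -0.0327] y [0.0288 0.0346 0.0398]
w_station 0.058 168 x [-0.0928 -0.0824 -0.0745] y [0.0288 0.0345 0.0397]
w_station 0.04 305 x [0.0287 0.0597 0.0602] y [0.026  0.045  0.1249]
w_station 0.04 22 x [0.0955 0.0967 0.0976] y [0.1134 0.118  0.1232]
w_station 0.04 27 x [0.0533 0.0548 0.0561] y [0.1129 0.118  0.1225]
w_station 0.04 41 x [0.0281 0.0291 0.0313] y [0.1122 0.1176
[... 1387 characters left out ...]
 34 x [0.0594 0.0635 0.0669] y [0.1285 0.1295 0.13  ]
w_caddy 0.04 204 x [0.0707 0.0842 0.0976] y [0.1155 0.1239 0.1251]
w_caddy 0.04 206 x [0.029  0.0424 0.0559] y [0.1141 0.1238 0.125 ]
w_caddy 0.04 209 x [-0.013   0.0007  0.0143] y [0.1142 0.1238 0.1249]
w_caddy 0.04 212 x [-0.0548 -0.0395 -0.0276] y [0.114  0.1237 0.125 ]
w_caddy 0.04 219 x [-0.0968 -0.0809 -0.0695] y [0.1135 0.1237 0.1248]
w_caddy 0.04 37 x [-0.0973 -0.0915 -0.0799] y [0.039  0.0398 0.0408]
w_caddy tray [[-0.1218, -0.015, 0.0031], [0.1224, 0.1807, 0.0089]]
0.007630151081552211 [0.56693315 0.35010864 0.09860334] [-0.88655796 -0.25098373  2.66274313] 6.475
0.0076663803467783564 [ 0.11591085 -0.19174433 -1.50268195] 7.7667
```

```bash
cat >> h.py <<'E'
YAW=0.103; Rs=Ro.from_euler("z",YAW).as_matrix(); O=np.array([.52074,-.02238,0])+Rs@[0,.001,0]
def W(x,y,z): return O+Rs@[x,y,z]
def place(sx,zg):
    q=down(YAW)
    r.reach(W(sx,.075,.235),q); r.move_straight(W(sx,.075,zg+.012),speed=.12)
    hit=r.move_straight(W(sx,.075,zg-.0015),speed=.025,max_force=6); s=r.read_state()
    print("down",hit,s["eef_pos"],s["contact_force"],s["grip_width"])
    command_gripper(0.03,40); r.move_straight(W(sx,.075,.18),speed=.15)
    print(r.read_state()["time_s"])
E
python3 - <<'E'
from h import *
place(-.021,.0986)
q=down(0.140); p=np.array([.5194,.3405])
r.reach([*p,.18],q); r.move_straight([*p,.098],speed=.1)
command_gripper(0.0,40); s=r.read_state(); print(s["grip_width"],s["eef_pos"])
r.move_straight([*p,.235],speed=.12)
r.reach(W(-.063,.16,.235),down(YAW))
shot("wrist","w_p1"); shot("side","s_p1"); print(r.read_state()["time_s"])
a=cv2.imread("pics/w_p1.png");b=cv2.imread("pics/s_p1.png")[80:280,200:520]
cv2.imwrite("pics/p1.png",np.vstack([cv2.resize(a,(480,300)),cv2.resize(b,(480,300))]))
E
```

```text
down True [0.49201109 0.05103335 0.09854143] [-0.60078351 -0.11538246  5.31563948] 0.0074712755191856505
11.675
0.007628146619196406 [0.51986212 0.34072503 0.09888354]
16.3583
```

View pics/p1.png

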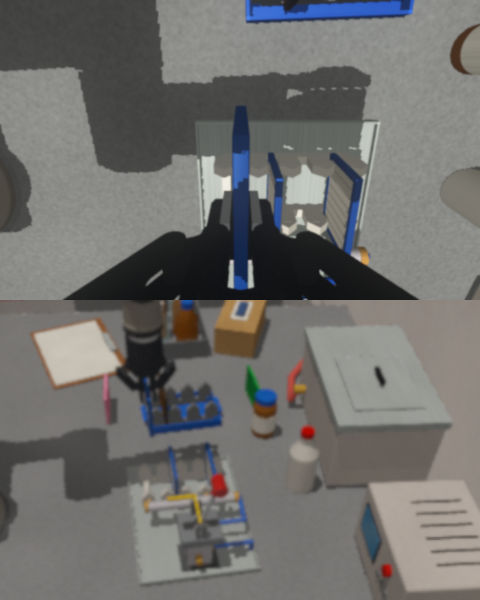

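Plate 1 stands in slot 2 (275,180) and the second plate is held centred (240,150). I place it in slot 1, then look at the valve.

```bash
python3 - <<'E'
from h import *
place(-.063,.0989)
r.reach(W(-.03,.0,.33),down(YAW)); r.hold(.1)
im,P,h=shot("wrist","w_v"); H,S,V=cv2.split(h); Q=(P-O)@Rs; z=Q[...,2]
R=(abs(Q[...,0])<.12)&(abs(Q[...,1])<.2)
def rep(nm,m):
    c,l,st,ce=cv2.connectedComponentsWithStats(m.astype(np.uint8))
    for i in range(1,c):
        if st[i,4]>40:
            p=Q[l==i]; a=cv2.minAreaRect(p[:,:2].astype(np.float32)); print(nm,st[i,4],np.percentile(p,[3,50,97],0).round(4).tolist(),np.round(a[0],4),np.round(a[1],4),round(a[2],1))
rep("plates",R&(z>.1)&(z<.118)&(Q[...,1]>0))
rep("red",R&((H<6)|(H>174))&(S>160)&(V>70)&(z>.15))
yel=R&(H>20)&(H<32)&(S>150)&(V>70)&(z>.12)
rep("pin",yel&(Q[...,0]<-.005)); rep("bar",yel&(Q[...,0]>-.005)); rep("yel",yel)
print(r.read_state()["time_s"])
E
```

```text
down True [0.45024421 0.0466841  0.09882011] [-1.07978478 -0.2302504   5.76766163] 0.007377091780254745
19.5167
plates 1069 [[-0.0677, 0.023, 0.1051], [-0.0638, 0.079, 0.1083], [-0.0601, 0.1262, 0.1098]] [-0.0641  0.0743] [0.109  0.0082] 89.9
plates 1029 [[-0.0259, 0.0232, 0.1067], [-0.0221, 0.0782, 0.1083], [-0.0183, 0.1263, 0.1097]] [-0.0221  0.0743] [0.008  0.1089] 0.0
plates 1200 [[0.0589, 0.0224, 0.1029], [0.0621, 0.0784, 0.108], [0.0666, 0.1263, 0.1097]] [0.0629 0.0741] [0.0086 0.11  ] 0.2
pin 352 [[-0.047, -0.0655, 0.1408], [-0.0263, -0.0613, 0.1435], [-0.0067, -0.0586, 0.1452]] [-0.0272 -0.0629] [0.0095 0.0434] 89.8
bar 160 [[-0.0047, -0.0749, 0.1367], [0.0022, -0.064, 0.1443], [0.0079, -0.0588, 0.1462]] [ 0.0023 -0.0689] [0.0126 0.0237] 13.2
yel 512 [[-0.0469, -0.0722, 0.1405], [-0.0166, -0.0621, 0.1437], [0.0068, -0.0586, 0.1459]] [-0.0172 -0.0632] [0.0177 0.0626] 76.3
20.3833
```

View pics/w_v.png

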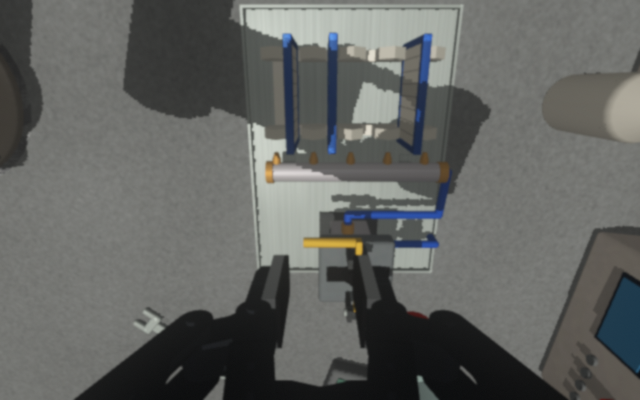

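Plates stand at station x −64 and −22 mm, square, with tops at 108 mm, so both are fully down and free. The pin lies along x from −48 to about 0 mm at y −63 mm, which matches the drawing. Now I carry it round.

```bash
python3 - <<'E'
from h import *
q=down(YAW+np.pi/2); X=-.033; hy=-.145; hz=.138+.008
def at(t,dz=0): return W(X,hy+.082*np.cos(t),hz+.082*np.sin(t)+dz)
r.reach(at(0,.11),q); r.move_straight(at(0),speed=.1)
command_gripper(0.0,25); s=r.read_state(); print(s["grip_width"],s["contact_force"],s["time_s"])
for t in np.arange(.3,2.45,.3):
    h=r.move_straight(at(t),speed=.12,max_force=25); s=r.read_state(); print(round(t,2),h,s["grip_width"].__round__(4),s["contact_force"].round(1))
    if h: break
print(s["time_s"])
E
```

```text
0.009001749143712974 [-0.02031804  0.52188685  3.51628592] 23.4417
0.3 False 0.0085 [0.9 4.6 1.2]
0.6 False 0.009 [ 0.4 11.5  5.8]
0.9 False 0.0091 [-2.6 16.8 17.6]
1.2 False 0.009 [-4.3  7.7 18.2]
1.5 False 0.0089 [-2.5  1.4 12.6]
1.8 False 0.0089 [-0.4 -2.1  8.7]
2.1 False 0.0088 [ 2.5 -0.9  2. ]
2.4 False 0.0088 [ 3.3 -0.3 -1.5]
26.3083
```

```bash
python3 - <<'E'
from h import *
command_gripper(0.03,25)
p=r.read_state()["eef_pos"].copy() if hasattr(r.read_state()["eef_pos"],'copy') else np.array(r.read_state()["eef_pos"])
p=np.array(p); p[2]=.30; r.move_straight(p,speed=.2); command_gripper(.06)
r.reach(W(.0425,-.03,.33),down(YAW)); r.hold(.2)
for n in ("wrist","side"):
    im,P,h=shot(n,"v2_"+n); H,S,V=cv2.split(h); Q=(P-O)@Rs; R=(abs(Q[...,0])<.15)&(Q[...,1]>-.3)&(Q[...,1]<.03)
    for nm,m in (("yel",R&(H>20)&(H<32)&(S>150)&(V>60)&(Q[...,2]>.1)),("red",R&((H<6)|(H>174))&(S>160)&(V>60)&(Q[...,2]>.15))):
        if m.sum()>10: print(n,nm,m.sum(),np.percentile(Q[m],[3,50,97],0).round(4).tolist())
print(r.read_state()["time_s"])
E
```

```text
wrist yel 782 [[-0.0302, -0.2165, 0.1496], [0.0035, -0.2048, 0.1819], [0.0078, -0.1495, 0.1871]]
wrist red 1602 [[0.0317, -0.1309, 0.2156], [0.0427, -0.1085, 0.2284], [0.055, -0.0948, 0.2311]]
side yel 82 [[-0.0457, -0.2222, 0.158], [-0.0104, -0.2189, 0.1833], [0.0067, -0.1678, 0.1874]]
side red 108 [[0.0304, -0.1382, 0.2119], [0.0409, -0.1284, 0.2271], [0.052, -0.105, 0.2312]]
29.6583
```

The catch lies over on the right: its pin is at y −216 mm, z 182 mm, which is about 2.6 rad. The grip is centred at x about 43 mm. Now I pull the lever.

```bash
python3 - <<'E'
from h import *
q=down(YAW); y=-.1145; hx=0.0
def at(t,dz=0): return W(hx-.125*np.sin(t-.35),y,.098+.006+.125*np.cos(t-.35)+dz)
r.reach(at(0,.08),q); print(r.move_straight(at(0,-.001),speed=.08,max_force=15))
command_gripper(0.0,60); s=r.read_state(); print(s["grip_width"],s["eef_pos"],at(0),s["contact_force"],s["time_s"])
for t in (.15,.3,.45,.55,.62):
    h=r.move_straight(at(t,-.001),speed=.06,max_force=20); s=r.read_state(); print(t,h,s["grip_width"].__round__(4),(Rs.T@s["contact_force"]).round(1))
    if h: break
r.hold(1.3)
im,P,hh=shot("side","end_side"); cv2.imwrite("pics/end.png",cv2.resize(im[100:300,220:460,::-1],(720,600)))
H,S,V=cv2.split(hh); Q=(P-O)@Rs
s=r.read_state(); print((Rs.T@(s["eef_pos"]-O)).round(4),s["grip_width"],(Rs.T@s["contact_force"]).round(1),s["time_s"])
e=Rs.T@(s["eef_pos"]-O)-[hx,0,.104]; print("lever est",.35-np.arctan2(e[0],e[2]))
R=(abs(Q[...,0])<.15)&(abs(Q[...,1])<.3)
for nm,m in (("yel",R&(H>20)&(H<32)&(S>150)&(V>60)&(Q[...,2]>.1)),("red",R&((H<6)|(H>174))&(S>160)&(V>50)&(Q[...,2]>.15)),("plates",R&(H>105)&(H<128)&(S>110)&(Q[...,2]>.098)&(Q[...,2]<.116)&(Q[...,1]>0.02))):
    if m.sum()>5: print(nm,m.sum(),np.percentile(Q[m],[3,50,97],0).round(4).tolist())
E
```

```text
False
0.026154466337987174 [ 0.57578913 -0.13089216  0.22105637] [ 0.5750449  -0.13087146  0.22142159] [3.20607744 0.70750596 2.02502998] 31.675
0.15 False 0.0258 [10.1  1.9  3. ]
0.3 False 0.0259 [12.5  3.9 10.2]
0.45 False 0.0263 [12.7  5.2 16.6]
0.55 False 0.0265 [ 8.3  3.2 11.2]
0.62 False 0.0259 [ 6.6  4.4 16.6]
[-0.0297 -0.1148  0.2275] 0.026031011365903474 [ 8.1  5.3 17.6] 35.05
lever est 0.5857445525700553
yel 92 [[-0.0467, -0.2228, 0.1582], [-0.0092, -0.219, 0.1833], [0.0069, -0.1691, 0.1879]]
red 87 [[-0.0401, -0.1379, 0.2157], [-0.0308, -0.1308, 0.2303], [-0.0207, -0.109, 0.2346]]
plates 35 [[-0.0663, 0.0232, 0.1043], [0.061, 0.0499, 0.1064], [0.066, 0.12, 0.1095]]
```

View pics/end.png

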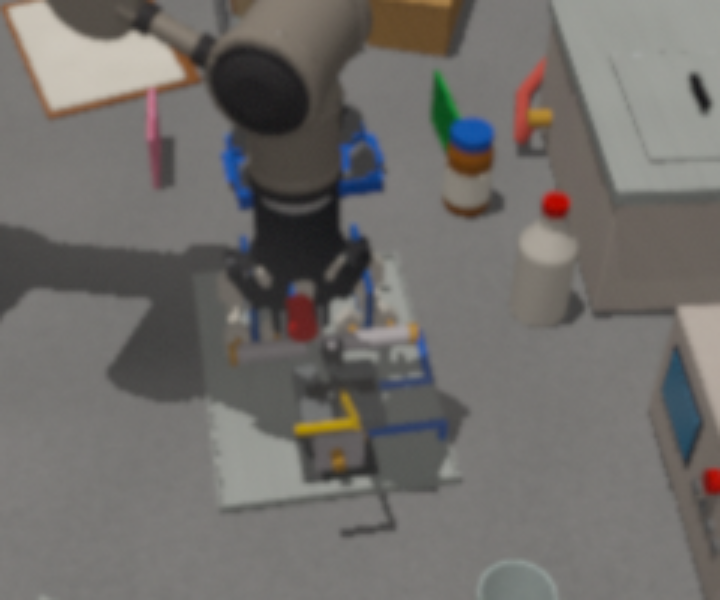

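The picture shows the red grip (302,315) held between the fingers and pulled over, with the catch lying on the right (330,425). The grip has moved about 72 mm, which is about 0.58 rad, so I hand in.

```bash
python3 -c "
from workcell import r
r.finish_job(); s=r.read_state(); print(s['time_s'],s['grip_width'],s['contact_force'])"
```

```text
the job is handed in; nothing more can be done
the job is handed in; nothing more can be done
```

The job is handed in at about 35 s of the 72 s allowed, and no verdict was reported. Both white plates are in the rack, the catch is over, and the arm is still holding the lever open.

- **Plates:** They were lowered into slots 1 and 2 until a light touch-down, then let go. The check afterwards showed both square and upright, about 1 mm off the slot centres. Their tops were at 108 mm, the same as the dry plate, so they are fully down. After the lever pull the arm partly hid the plates from the side camera, so I did not measure each one again at the end.
- **Catch:** It was carried over by its pin. Measured afterwards, the pin lay at about 2.6 rad and was unchanged in the last picture.
- **Lever:** It was pulled to about 0.58 rad, by two estimates: the grip's travel in the image and the tool position. It was held for 1.3 s before hand-in. The 26 mm finger opening shows the grip still held. The wrist read about 8 N sideways and 18 N upwards.
- **Bystanders:** The brown plate and the dry plate showed no contact or movement in the views taken. I did not re-measure the bottles, beaker, wrench or meter; the arm never went near them.

No check failed or disagreed. A final state reading after hand-in was refused, because the job was already closed.

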